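Hang the pipette holder on the bench partition

TASK

Take the white pipette holder out of its blue stand and hang it on the screw on the far face of the low grey partition: pass its keyhole over the screw head until the holder lies against the partition, then slide it down until the narrow slot is fully home on the screw, and let go of it there, upright and flat against the partition. The screw's exact place is not known, so feel for it gently and never push hard on the partition or screw; leave the other things on the bench where they are.

Things in the scene. Friction and masses are not known exactly. Their poses are not given: they have to be found in the camera images.
- holder: Loose white pipette holder, about 0.2 kg, upright in the stand at first. Origin: middle of the plate's straight lower edge, on the flat back face; x out of the front, z up, y along the width. Plate 4 mm thick (x 0 to 4), 70 wide, z 0 to 100; blue grip tab on top (z 100 to 140); steel fork shelf in front, x 4 to 38, z 14 to 20. Keyhole at the middle of the plate.
- keyhole (a point): centre of the keyhole's wide part, on the holder's back face, 38 mm above the holder's origin; axes as the holder. Eight-sided through hole, 20 mm across flats, running up into a slot 9 mm wide that ends at z 63 of the holder
- slot_end (a point): where the screw shank's centre is when fully home: on the back face, 60 mm above the holder's origin, 22 mm above the hole's centre (the slide down is 22 mm). Beside the slot two wedge cheeks, each 6.5 mm wide, rise on the front face: the plate is 5 mm thick there at holder z 46, 10 mm at z 69
- tab (a point): middle of the blue grip tab (10 mm thick along holder x, 44 mm wide, 40 mm tall): 5 mm in front of the back face, 122 mm above the holder's origin
- stand: Blue stand, fixed, 30 mm high, 90 wide, on either side of the partition. The holder's plate sits loosely in its 9 mm slot (along stand y), front towards stand +x, fork shelf resting on the stand's top, holder origin 16 mm above the table. Origin on the table about under the holder, which is lifted straight up out of it.
- partition: Low grey partition, fixed: board 18 mm thick (x -9 to 9), 200 wide (y), 128 high, on two low feet (110 mm along x, 10 high, at y -85 and 85). Origin at the middle of its foot, on the table; its +x side is the far face, which carries the screw. The hung holder's x, y, z point along the partition's x, y, z.
- screw_plate (a point): point on the partition's far face, 110 mm above the table, the middle of the black patch; axes as the partition. The screw stands out along x within 12 mm sideways (y) and 8 mm in height of this point; where exactly is not measured. Shank 6 mm in diameter; flat round head 16 mm in diameter, from 6 to 11 mm in front of the face.
- screw (a joint): how far the screw is drawn out of the partition, m: 0 at rest, against a 3500 N/m spring (10 mm at most). The wedge cheeks draw it out, by about 2.5 mm when fully home, as the holder slides home; this takes a downward push growing to about 5 to 10 N (the holder's weight is not enough), then the slot's end stops hard. It stays wedged when let go.
- tip_rack: loose grey tip rack with a yellow top full of dark holes, 85 x 115 x 45 mm, origin under its centre; stands on the side of the partition where the stand is not
- beaker: loose glass beaker, 72 mm wide, 85 mm high, origin under its centre
- reagent_bottle: loose amber bottle, 60 mm wide, 130 mm high, origin under its centre
- sample_jar: loose clear jar with a yellow cap, 52 mm wide, 70 mm high, origin under its centre
Mind the look-alikes: they are no part of the job. What is shaped like the holder but red is not meant. Of the things that look like the stand, the larger one is meant.

How it is judged:
On the way, in this order (a step that is already met when the one before it is completed fails the run):
1. the holder is lifted clear of the stand (z of holder in the frame of stand above 0.05 m), for 0.1 s.
2. the screw head is through the wide hole: hole within 11 mm of screw_plate in height, holder's back within 4 mm of the far face (x of keyhole in the frame of screw_plate between -0.003 and 0.004 m and y of keyhole in the frame of screw_plate between -0.022 and 0.022 m and z of keyhole in the frame of screw_plate between -0.011 and 0.011 m), for 0.1 s.
At the end, for the whole second after the job is handed in: The holder hangs let go and at rest, fully home: screw drawn out over 2.1 mm; slot end within 15 mm sideways and 10.5 mm in height of screw_plate (covers every screw place); back within 4 mm of the far face; within 0.12 rad of upright and of facing straight out (value of joint screw above 0.0021 m and x of slot_end in the frame of screw_plate between -0.003 and 0.004 m and y of slot_end in the frame of screw_plate between -0.015 and 0.015 m and z of slot_end in the frame of screw_plate between -0.0105 and 0.0105 m and angle between holder's own z axis and vertical below 0.12 rad and angle between the x axis of holder and the x axis of partition, either way round below 0.12 rad and linear speed of holder below 0.01 m/s and angular speed of holder below 0.1 rad/s); the robot touches nothing.
It fails at once if the holder or the robot pushes on the partition or its screw with more than 55 N (wedged home, the holder's own clamping counts for about 25 N of this) (contact force between any of holder, the arm, the fingers and partition above 55 N).
It fails at once if another thing on the bench is shifted by more than 30 mm (distance of any of tip_rack, beaker, reagent_bottle, sample_jar from where it was at the start of the episode above 0.03 m).
It also fails if it takes over 61 s, if anything falls off the work surface, if the arm or the gripper's body presses on something with over 40 N, if the wrist force passes 120 N, or if a joint passes its speed limit or range.

ROBOT

A 7-joint arm with a two-finger parallel gripper is mounted at the origin on the work surface. World frame = base frame: x ahead of the robot, y to its left, z up, the work surface at z = 0. Lengths are in m, angles in rad, forces in N, time in s.
With the tool pointing down it reaches from about 0.35 to 0.9 m from the base axis. Payload 19.9 kg.
Tool frame: the origin (TCP) lies on the centre line of the jaws, within the pads' length; the fingertips stand 25 mm ahead of it and the grasp point (between the pads) lies 6 mm ahead of it (nose_length is the distance from the TCP to the fingertips, in m); y points along the fingers, z is the direction in which the jaws open and shut, and the axes are right-handed (so a half turn about y gives the same grasp; the last joint's range is limited). The gripper opens to 85 mm and grips with 20 to 120 N. Pads are 22 mm wide; open, the fingers measure 114 mm over their backs; the gripper's body (76 mm by 85 mm) begins 54 mm behind the grasp point. The pads swing forward as they close: fully open they stand 13 mm farther back than shut.
Start: joints at [-1.29, 0.417, -0.01, 1.614, 0.005, 1.111, -0.053], TCP at [0.198, 0.593, 0.256] pointing down, gripper open.
Joint ranges: [-2.81, 2.81], [-0.39, 2.02], [-1.27, 1.25], [0.06, 2.57], [-1.19, 4.33], [0.19, 2], [-2.82, 2.82]. Speed limits (rad/s): [1.89, 1.89, 2.39, 2.39, 3.01, 3.01, 3.01].

INTERFACE

Orientations are given as [roll, pitch, yaw] about the fixed x, y, z axes, in that order (R = Rz(yaw) Ry(pitch) Rx(roll)).
In Python, from rig import sense, capture, hand_in, nose_length gives the robot as it stands. The module is installed in compiled form; this text tells all that it offers.
- The arm moves only by the tool drive_tool, never from a script. Its argument "targets" is one flat list of numbers, 7 for each row, row after row: the finger opening in cm, from 0 to 8.54, then the shift along the tool's x, y, z in cm, then the turn, a rotation vector about the tool's x, y, z in degrees. In form: [claw, x, y, z, rx, ry, rz, claw, x, y, z, rx, ry, rz, ...]. A call has exactly 8 rows; each row shifts and turns the commanded pose from where the row before left it, along the tool's axes as they then stand; what a row does not reach is not made up. A row lasts 1/12 s, in which the tool goes at most 41.7 mm and 7.16 degrees, less where a joint would pass 70% of its speed; a pose out of reach is approached as far as the arm can. A call is refused whole if a number of a shift passes 4.17 or a number of a turn 7.16, either way. A call with a gripper value outside its range is refused whole. The fingers move at their own pace and stop on an object; "squeeze" is the grip in N (left out, the last holds). Time passes only in rows, so rows that do not move let the fingers close, or fill a call up. It gives the time, the measured TCP pose, the force and the opening at its end, in the units of the state.
- sense(): the state, without advancing time (a new reading comes with each control period).
- capture(name): name is "scene" or "top"; returns a dict with "image" (400x640x3 uint8, red, green, blue), "z_map" (400x640 float32, m along the optical axis (not along the pixel's ray), 0 where there is no reading), "fx", "fy", "cx", "cy" (pixels), "k1" (the pictures are not rectified: a ray, as slopes to the right and down, at radius r is drawn at 1 + k1 r^2 times it, then the intrinsics apply), "cam_to_world" (4x4, takes a point from camera to world coordinates). Camera axes: x right, y up, looking along -z (the intrinsics and any distortion apply to the point x, -y, -z); pixel columns grow to the right and rows downward; lengths in m; the calibration is good to about 2 mm. A picture is of the moment at which its call begins.
- hand_in(): hands the job in, once; it reports no verdict.
The state is a dict: "time": time; "joints": joint angles; "dq": joint speeds; "joint_torque": joint torques, N m; "position": TCP position; "tool_rot": TCP orientation; "ft_force": force on the tool from outside, world axes, zero at the start; "moment": the same for the moment, N m; "width": finger opening in m.
Only numpy, scipy, OpenCV 4.12 (cv2) and the standard library are available. Lean on these libraries where they do the work, as an engineer would, in place of code of your own. Each camera call takes 0.05 s, during which the arm holds its last target.

## Working session

There is one attempt and no reset: what is moved stays moved. The work goes in short steps, Python scripts to look and compute and a tool call to move; the robot and the scene stay as the last step left them, time stands still between calls to the robot, and variables do not carry over. Pictures are saved under pics/ and viewed, and the job is handed in when it is done.

Besides the shell and the picture viewer there is one more tool, called after "Emit:" as name(argument=value, ...), one argument or row to a line, values as JSON. drive_tool: Moves the arm, as the interface text tells. Its arguments: {"type":"object","properties":{"targets":{"type":"array","items":{"type":"number"}},"squeeze":{"type":"number"}},"required":["targets"]}

```bash
mkdir -p pics
python3 - <<'E'
from rig import sense,capture,nose_length
import cv2,numpy as np
print(nose_length); s=sense(); print({k:np.round(v,4).tolist() for k,v in s.items()})
for n in("scene","top"):
    c=capture(n); cv2.imwrite(f"pics/{n}0.png",c["image"][:,:,::-1]); np.savez(f"{n}0.npz",**c)
    print(n,c["fx"],c["fy"],c["cx"],c["cy"],c["k1"]);print(np.round(c["cam_to_world"],4))
E
```

```text
0.025
{'time': 0.0, 'joints': [-1.2895, 0.418, -0.0103, 1.6142, 0.0046, 1.1107, -0.053], 'dq': [0.0012, 0.0004, 0.002, -0.0012, 0.0001, 0.0022, 0.0004], 'joint_torque': [-0.0002, -86.4426, 0.6784, -43.4936, 0.019, 0.0069, -0.0], 'position': [0.1982, 0.5924, 0.2557], 'tool_rot': [-1.572, -0.0, -0.3228], 'ft_force': [-0.6757, 0.0747, -0.3062], 'moment': [-0.0259, 0.0028, 0.0042], 'width': 0.0855}
scene 394.9154363312054 394.9154363312054 321.37936496779486 202.01813103363207 -0.07328259374337111
[[ 0.2776 -0.7632  0.5835  1.0249]
 [ 0.9606  0.2294 -0.1569 -0.1443]
 [-0.0141  0.604   0.7968  0.7518]
 [ 0.      0.      0.      1.    ]]
top 471.0669059324832 471.0669059324832 316.5342671721795 203.48294741654732 -0.09707536565736116
[[-0.0193  0.9903 -0.1375  0.4174]
 [-0.9993 -0.0236 -0.0297 -0.0182]
 [-0.0327  0.1368  0.9901  1.209 ]
 [ 0.      0.      0.      1.    ]]
```

View pics/scene0.png

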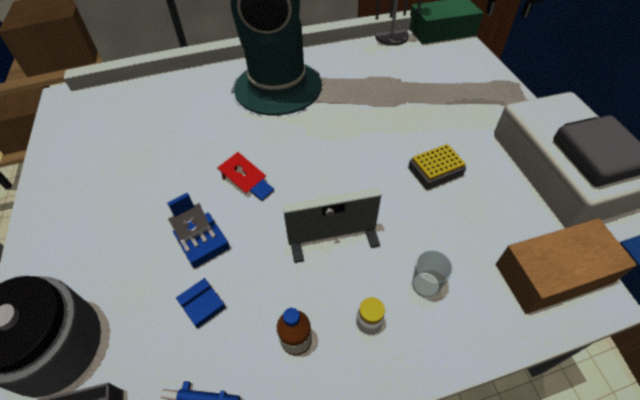

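View pics/top0.png

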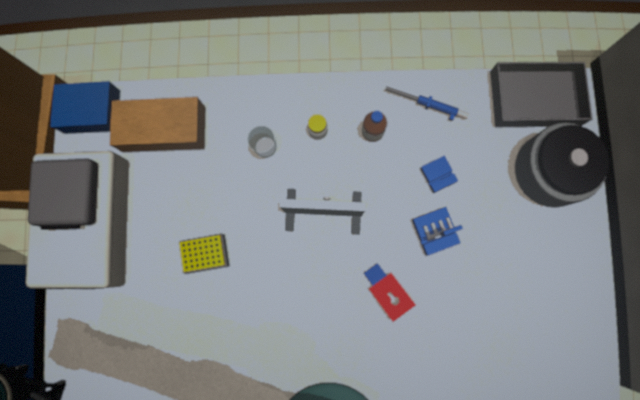

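```bash
cat > h.py <<'E'
import numpy as np,cv2
from rig import sense,capture
def load(n): return dict(np.load(n,allow_pickle=True))
def ray(c,uv):
    uv=np.atleast_2d(np.array(uv,float))
    K=np.array([[c["fx"],0,c["cx"]],[0,c["fy"],c["cy"]],[0,0,1]],float)
    p=cv2.undistortPoints(uv[:,None],K,np.array([float(c["k1"]),0,0,0]))[:,0]
    return np.c_[p[:,0],-p[:,1],-np.ones(len(p))]
def depthpt(c,uv):
    uv=np.atleast_2d(uv); d=c["z_map"][uv[:,1].astype(int),uv[:,0].astype(int)]
    T=c["cam_to_world"]; return (ray(c,uv)*d[:,None])@T[:3,:3].T+T[:3,3]
def plane(c,uv,z):
    T=c["cam_to_world"]; r=ray(c,uv)@T[:3,:3].T; t=(z-T[2,3])/r[:,2]; return T[:3,3]+r*t[:,None]
def cloud(c):
    v,u=np.mgrid[0:400,0:640]; uv=np.c_[u.ravel(),v.ravel()]
    return depthpt(c,uv).reshape(400,640,3)
def proj(c,P):
    T=np.linalg.inv(c["cam_to_world"]); p=np.atleast_2d(P)@T[:3,:3].T+T[:3,3]
    x=p[:,0]/-p[:,2]; y=-p[:,1]/-p[:,2]; f=1+c["k1"]*(x*x+y*y)
    return np.c_[c["fx"]*x*f+c["cx"],c["fy"]*y*f+c["cy"]]
E
python3 - <<'E'
from h import *
c=load("scene0.npz");t=load("top0.npz")
a=cv2.resize(c["image"][180:270,150:250],None,fx=4,fy=4,interpolation=2)
b=cv2.resize(c["image"][180:270,270:395],None,fx=4,fy=4,interpolation=2)
cv2.imwrite("pics/z1.png",np.hstack([a,b[:,:400]])[:,:,::-1])
a=cv2.resize(t["image"][195:265,405:475],None,fx=5,fy=5,interpolation=2)
b=cv2.resize(t["image"][180:250,275:375],None,fx=4,fy=4,interpolation=2)
b=cv2.copyMakeBorder(b,0,70,0,0,0)
cv2.imwrite("pics/z2.png",np.hstack([a,b])[:,:,::-1])
E
```

```text
(no output)
```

View pics/z1.png

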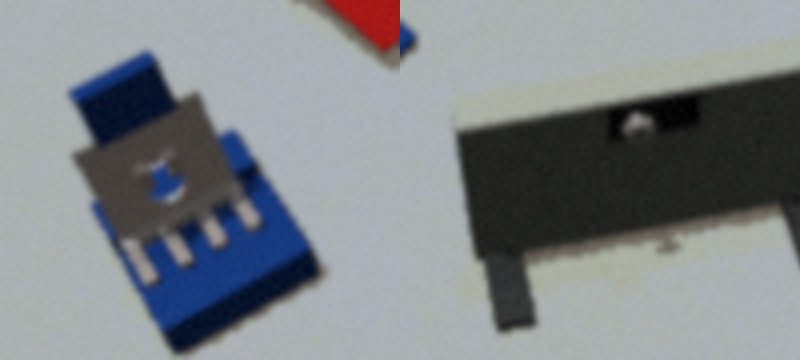

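View pics/z2.png

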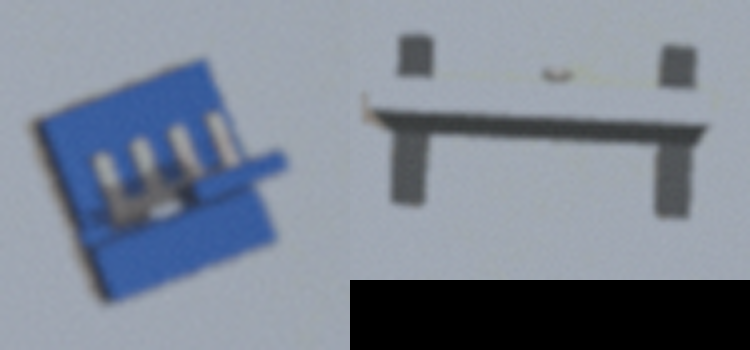

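Run:
```python
from h import *
c=load("scene0.npz");t=load("top0.npz")
for n,k in(("scene",c),("top",t)):
    W=cloud(k); hsv=cv2.cvtColor(k["image"],cv2.COLOR_RGB2HSV)
    blue=(abs(hsv[...,0].astype(int)-112)<15)&(hsv[...,1]>120)
    print(n)
    def rect(m,name):
        P=W[m]; 
        if len(P)<5: print(name,len(P));return
        r=cv2.minAreaRect(P[:,:2].astype(np.float32)); print(name,len(P),np.round(np.median(P,0),4),"rect",np.round(r[0],4),np.round(r[1],4),round(r[2],2), P.min(0).round(3),P.max(0).round(3))
    u=np.arange(640)[None];v=np.arange(400)[:,None]
    box=(u>405)&(u<475)&(v>195)&(v<265) if n=="top" else (u>150)&(u<240)&(v>185)&(v<275)
    z=W[...,2]
    rect(box&blue&(abs(z-.03)<.006),"standtop")
    rect(box&blue&(z>.12),"tab")
    rect(box&blue&(z>.151),"tabtop")
    rect(box&(z>.1),"holder hi")
    rect(box&~blue&(z>.045)&(z<.115),"plate")
    pb=(u>270)&(u<375)&(v>180)&(v<245) if n=="top" else (u>275)&(u<390)&(v>185)&(v<265)
    rect(pb&(abs(z-.128)<.006),"parttop")
    f=pb&(z>.03)&(z<.120)
    rect(f,"partface")
    P=W[f]; m=P.mean(0); 
    for _ in range(3):
        U,S,V=np.linalg.svd(P-m); nrm=V[2]; d=(P-m)@nrm; P=P[abs(d)<max(.003,1.5*d.std())]; m=P.mean(0)
    print("face plane",m.round(4),nrm.round(4), np.degrees(np.arctan2(nrm[1],nrm[0])),d.std(),len(P))
```

```text
scene
standtop 815 [ 0.5337 -0.2716  0.0296] rect [ 0.5097 -0.2825] [0.0987 0.0866] 18.94 [ 0.45  -0.337  0.024] [ 0.568 -0.228  0.033]
tab 315 [ 0.5031 -0.2902  0.1433] rect [ 0.757 -0.209] [0.5497 0.0409] 17.84 [ 0.492 -0.311  0.12 ] [ 1.025 -0.144  0.752]
tabtop 106 [ 0.5018 -0.2894  0.1547] rect [ 0.757 -0.209] [0.5497 0.0409] 17.84 [ 0.492 -0.311  0.151] [ 1.025 -0.144  0.752]
holder hi 535 [ 0.5027 -0.2899  0.1336] rect [ 0.7535 -0.2022] [0.5507 0.0695] 19.25 [ 0.486 -0.325  0.1  ] [ 1.025 -0.144  0.752]
plate 636 [ 0.4987 -0.2928  0.0841] rect [ 0.4987 -0.2916] [0.0104 0.0708] 20.97 [ 0.485 -0.325  0.045] [ 0.511 -0.258  0.115]
parttop 924 [ 0.5695 -0.0008  0.1269] rect [0.5681 0.0012] [0.2001 0.0238] 86.29 [ 0.552 -0.099  0.122] [0.586 0.101 0.13 ]
partface 2255 [ 0.5771 -0.0035  0.0782] rect [ 5.792e-01 -5.000e-04] [0.2002 0.0213] 82.64 [ 0.556 -0.099  0.03 ] [0.589 0.1   0.12 ]
face plane [ 0.5767 -0.0011  0.0767] [-0.9975  0.0708  0.008 ] 175.9392801133552 0.0009108074637981517 2206
top
standtop 865 [ 0.5054 -0.2784  0.0295] rect [ 0.5055 -0.2806] [0.0953 0.0884] 18.32 [ 0
[... 208 characters left out ...]
[ 0.4581 -0.1639] [0.0099 0.3026] 16.8 [ 0.417 -0.309  0.151] [ 0.505 -0.018  1.209]
holder hi 144 [ 0.493  -0.2794  0.1548] rect [ 0.4599 -0.1726] [0.0105 0.32  ] 17.29 [ 0.417 -0.326  0.106] [ 0.508 -0.018  1.209]
plate 19 [ 0.484  -0.2588  0.0904] rect [ 0.4942 -0.2918] [0.0038 0.072 ] 18.58 [ 0.481 -0.326  0.046] [ 0.506 -0.257  0.115]
parttop 754 [0.5648 0.0016 0.1276] rect [0.565  0.0019] [0.2002 0.0209] 86.19 [ 0.55  -0.098  0.122] [0.581 0.102 0.134]
partface 362 [ 0.5563 -0.0021  0.0785] rect [0.57  0.002] [0.1999 0.0295] 85.99 [ 0.549 -0.097  0.03 ] [0.584 0.103 0.12 ]
face plane [0.556  0.0017 0.0753] [-9.976e-01  6.900e-02  7.000e-04] 176.04113488239523 0.00026650658552847473 342
```

Run:
```python
from h import *
c=load("scene0.npz");t=load("top0.npz")
for n,k in(("scene",c),("top",t)):
    W=cloud(k); hsv=cv2.cvtColor(k["image"],cv2.COLOR_RGB2HSV)
    blue=(abs(hsv[...,0].astype(int)-112)<15)&(hsv[...,1]>100)
    u=np.arange(640)[None];v=np.arange(400)[:,None]
    box=(u>405)&(u<475)&(v>195)&(v<265) if n=="top" else (u>150)&(u<240)&(v>185)&(v<275)
    z=W[...,2]; ok=(k["z_map"]>.1)&box
    for nm,m in(("tabtop",ok&(z>.151)&(z<.162)),("tab+plate",ok&(z>.05)&(z<.15)),("tabface",ok&blue&(z>.12)&(z<.148))):
        P=W[m]; r=cv2.minAreaRect(P[:,:2].astype(np.float32)); l=np.polyfit(P[:,1],P[:,0],1)
        print(n,nm,len(P),P.mean(0).round(4),np.round(r[0],4),np.round(r[1],4),round(r[2],1),"fit yaw",round(-np.degrees(np.arctan(l[0])),2))
    # screw head in scene
    if n=="scene":
        sub=k["image"][205:218,320:348].astype(int).sum(2); print(sub//3)
        nrm=np.array([np.cos(np.radians(-4)),np.sin(np.radians(-4)),0])
        print(((W[205:218,320:348]-np.array([.5767,-.0011,.0767]))@nrm*1000).round(0).astype(int))
```

```text
scene tabtop 110 [ 0.501  -0.2908  0.1545] [ 0.5005 -0.2915] [0.0123 0.0429] 15.5 fit yaw 16.84
scene tab+plate 858 [ 0.4996 -0.2918  0.098 ] [ 0.5005 -0.2913] [0.012  0.0715] 16.8 fit yaw 17.62
scene tabface 191 [ 0.5036 -0.2906  0.134 ] [ 0.5038 -0.2901] [0.0057 0.0395] 18.1 fit yaw 16.19
[[140 135 131 127 112  99  87  79  71  61  52  43  37  26  22  19  12   3
   13   7   5   6   2   4  16  27  30  31]
 [ 96  86  71  66  55  44  42  34  23  21  18  10   9  11  11  11   6   6
    8   3   2   0   5   0  13  25  33  31]
 [ 53  43  31  23  15  16  17  21  31  33  21  15  10   3   5   2   7   8
    2   4  10   2   4   3  19  25  27  33]
 [ 33  27  15   3   9   9  14  48  81  88  59  43  27  14  11   1   7   5
    5   2   0   5   0   1   5  27  30  30]
 [ 29  28  10   9   4   9  34  79 120 127 107  84  67  29   6   3   4   8
    5   8   2   7   2   4  13  27  31  35]
 [ 30  30  19   2   4  23  59 103 130 132 118 105  84  45  14  11   3   2
    6   0   6   4   9  12  19  26  31  33]
 [ 31  28  12   6  15  37  79 103 112 106  92  86  74  46  24  10   0   7
    4  11  12  11  18  17  24  2
[... 1451 characters left out ...]
 11 11 10 11 12 12  1  1  1  1  0 -1 -1  0  1  1
   0  1  0  0]
 [-1  1  2  3  0  3 11 11 12 11 11 11 11  1  1  0  0  1  2  0  0  0  0  1
   0 -1  1 -1]
 [ 0  1  2 -1 -1  1  1 11 12 11 10 12 -1  1  0  0  1  1  0 -1  1  1  1  0
   1 -1  0  0]
 [ 2  0  0  0  1  1 -1  0  1 -1  0  0  0  0  0  0 -2  1  1  1  0  0  0 -1
   0  0 -1  0]
 [ 0  0 -1  0  1  0 -1  0  1 -1  1 -1  0  2  1  1  0  0  0 -1  2  1 -2 -1
   1  0  0  1]]
top tabtop 88 [ 0.4968 -0.2907  0.1552] [ 0.4967 -0.2906] [0.0099 0.0445] 18.2 fit yaw 17.33
top tab+plate 44 [ 0.4882 -0.2698  0.1142] [ 0.4971 -0.2908] [0.01  0.072] 18.9 fit yaw 19.32
top tabface 4 [ 0.4912 -0.2775  0.1401] [ 0.4945 -0.284 ] [0.004  0.0298] 30.6 fit yaw 34.01
```

Run:
```python
from h import *
c=load("scene0.npz")
W=cloud(c); n=np.array([np.cos(np.radians(-4)),np.sin(np.radians(-4)),0]); y=np.array([-n[1],n[0],0])
d=(W-np.array([.5767,-.0011,.0767]))@n
m=np.zeros((400,640),bool); m[203:220,318:350]=True
m&=(d>.0095)&(d<.014)
P=W[m]; print(len(P),P.mean(0).round(4),P.min(0).round(4),P.max(0).round(4))
r=P[:,:]@y; print("y span",r.min(),r.max(),(r.min()+r.max())/2)
(cx,cy),rad=cv2.minEnclosingCircle(np.argwhere(m)[:,::-1].astype(np.float32)); print(cx,cy,rad, depthpt(c,[[cx,cy]]).round(4))
# partition local: use face edge pixels; ends
pm=np.zeros_like(m); pm[185:265,275:390]=True
f=pm&(abs(d)<.003)&(W[...,2]>.04)&(W[...,2]<.12); q=W[f]@y; print("face y span",np.percentile(q,[.3,99.7]), "z top",W[f][:,2].max())
ctr=(np.percentile(q,.3)+np.percentile(q,99.7))/2
print("screw rel y",(r.min()+r.max())/2-ctr,"head z",(P[:,2].min()+P[:,2].max())/2,"top z",np.median(W[pm&(abs(W[...,2]-.128)<.003)&(d<-.004)&(d>-.014)][:,2]))
# black patch
g=c["image"].sum(2); bm=f&(g<60)|(f&(g<45)); b=W[bm]; print("patch y",np.percentile(b@y,[2,98])-ctr,"z",np.percentile(b[:,2],[2,98]))
T=c["cam_to_world"][:3,3]; print(T)
```

```text
30 [ 0.5871 -0.01    0.1112] [ 0.5858 -0.0174  0.1035] [ 0.5887 -0.003   0.118 ]
y span 0.023535774081187875 0.03792966812857694 0.030732721104882406
329.5 213.0 3.6401548385620117 [[ 0.5872 -0.0104  0.1117]]
face y span [-0.05845309  0.13968544] z top 0.11986453352001691
screw rel y -0.009883456029508492 head z 0.11076031651332635 top z 0.12708478995564854
patch y [-0.02297498  0.0227895 ] z [0.09333698 0.11897941]
[ 1.02489238 -0.14428511  0.75182652]
```

Emit:
drive_tool(
  targets=[8.5,2.35,0,-3.09,0,0,0,8.5,2.35,0,-3.09,0,0,0,8.5,2.35,0,-3.09,0,0,0,8.5,2.35,0,-3.09,0,0,0,8.5,2.35,0,-3.09,0,0,0,8.5,2.35,0,-3.09,0,0,0,8.5,2.35,0,-3.09,0,0,0,8.5,2.35,0,-3.09,0,0,0],
)

```text
time: 0.77
position: [0.2982, 0.2967, 0.2561]
tool_rot: [-1.571, 0.0, -0.323]
ft_force: [1.8, 0.0, 0.3]
width: 0.0854
```

Emit:
drive_tool(
  targets=[8.5,2.35,0,-3.09,0,0,0,8.5,2.35,0,-3.09,0,0,0,8.5,2.35,0,-3.09,0,0,0,8.5,2.35,0,-3.09,0,0,0,8.5,2.35,0,-3.09,0,0,0,8.5,2.35,0,-3.09,0,0,0,8.5,2.35,0,-3.09,0,0,0,8.5,2.35,0,-3.09,0,0,0],
)

```text
time: 1.43
position: [0.398, 0.0026, 0.2565]
tool_rot: [-1.57, -0.0, -0.323]
ft_force: [0.7, 0.4, 0.3]
width: 0.0847
```

Emit:
drive_tool(
  targets=[8.5,2.35,0,-3.09,0,0,0,8.5,2.35,0,-3.09,0,0,0,8.5,2.35,0,-3.09,0,0,0,8.5,2.35,0,-3.09,0,0,0,8.5,2.35,0,-3.09,0,0,0,8.5,2.35,0,-3.09,0,0,0,8.5,2.35,0,-3.09,0,0,0,8.5,2.35,0,-3.09,0,0,0],
)

```text
time: 2.1
position: [0.4982, -0.2912, 0.2559]
tool_rot: [-1.571, 0.001, -0.322]
ft_force: [0.7, 1.0, 0.8]
width: 0.085
```

Emit:
drive_tool(
  targets=[8.5,0,0,0,0,6.7,0,8.5,0,0,0,0,6.7,0,8.5,0,0,0,0,6.7,0,8.5,0,0,0,0,6.7,0,8.5,0,0,0,0,6.7,0,8.5,0,0,0,0,6.7,0,8.5,0,0,0,0,6.7,0,8.5,0,0,0,0,6.7,0],
)

```text
time: 2.77
position: [0.4978, -0.2894, 0.2561]
tool_rot: [-1.571, 0.0, -1.264]
ft_force: [0.6, 0.8, -0.5]
width: 0.0847
```

```bash
cat > shot.py <<'E'
import sys
from h import *
n=sys.argv[1]; s=sense(); print({k:np.round(s[k],4).tolist() for k in("time","position","tool_rot","ft_force","moment","width")})
out=[]
for cam,b in(("scene",sys.argv[2]),("top",sys.argv[3])):
    c=capture(cam); np.savez(f"{cam}{n}.npz",**c)
    u0,u1,v0,v1=map(int,b.split(","))
    out.append(cv2.resize(c["image"][v0:v1,u0:u1],(400,400),interpolation=cv2.INTER_CUBIC))
cv2.imwrite(f"pics/s{n}.png",np.hstack(out)[:,:,::-1])
E
python3 shot.py 1 130,270,120,260 390,490,180,280
```

```text
{'time': 2.7667, 'position': [0.4978, -0.2894, 0.2561], 'tool_rot': [-1.5711, 0.0002, -1.264], 'ft_force': [0.5635, 0.8356, -0.4603], 'moment': [-0.0032, 0.0063, -0.0034], 'width': 0.0847}
```

View pics/s1.png

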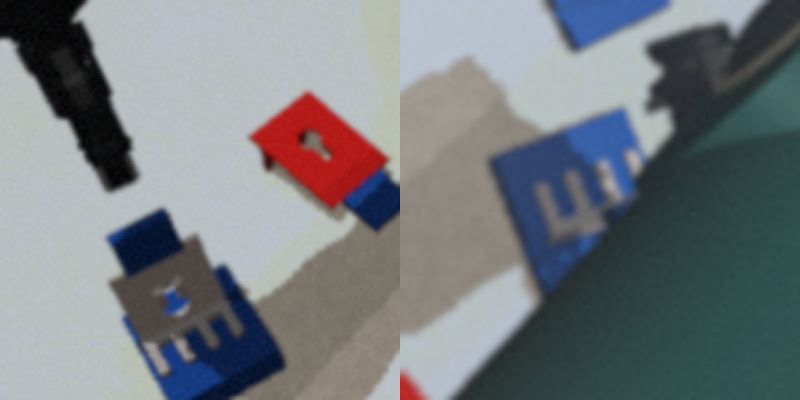

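Emit:
drive_tool(
  targets=[8.5,0.17,1.4,0,0,0,0,8.5,0,1.4,0,0,0,0,8.5,0,1.4,0,0,0,0,8.5,0,1.4,0,0,0,0,8.5,0,1.4,0,0,0,0,8.5,0,1.4,0,0,0,0,8.5,0,1.4,0,0,0,0,8.5,0,1.4,0,0,0,0],
)

```text
time: 3.53
position: [0.4983, -0.2911, 0.1428]
tool_rot: [-1.571, 0.0, -1.258]
ft_force: [0.4, -0.4, 0.2]
width: 0.0848
```

Emit:
drive_tool(
  targets=[4,0,0,0,0,0,0,4,0,0,0,0,0,0,3,0,0,0,0,0,0,2.4,0,0,0,0,0,0,2.4,0,0,0,0,0,0,2.4,0,0,0,0,0,0,2.4,0,0,0,0,0,0,2.4,0,0,0,0,0,0],
  squeeze=20,
)

```text
time: 4.2
position: [0.4985, -0.2911, 0.1445]
tool_rot: [-1.57, -0.0, -1.258]
ft_force: [0.0, 0.5, 0.3]
width: 0.0242
```

```bash
python3 shot.py 2 130,250,140,260 390,490,180,280
```

```text
{'time': 4.2, 'position': [0.4985, -0.2911, 0.1445], 'tool_rot': [-1.5705, -0.0002, -1.2582], 'ft_force': [0.0094, 0.4523, 0.3274], 'moment': [0.0228, 0.0044, -0.0129], 'width': 0.0242}
```

View pics/s2.png

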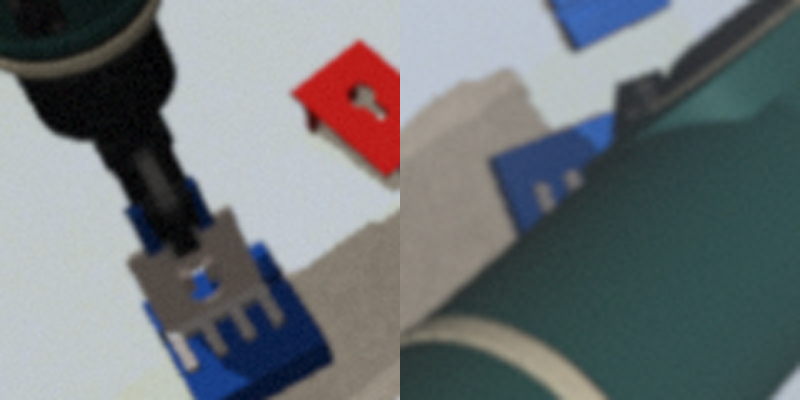

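Emit:
drive_tool(
  targets=[1.6,0,0,0,0,0,0,1.3,0,0,0,0,0,0,1,0,0,0,0,0,0,0.6,0,0,0,0,0,0,0.3,0,0,0,0,0,0,0.3,0,0,0,0,0,0,0.3,0,0,0,0,0,0,0.3,0,0,0,0,0,0],
  squeeze=70,
)

```text
time: 4.97
position: [0.4985, -0.2912, 0.1444]
tool_rot: [-1.571, -0.0, -1.258]
ft_force: [-0.0, 0.2, 3.2]
width: 0.0091
```

Emit:
drive_tool(
  targets=[0.3,0,-0.5,0,0,0,0,0.3,0,-1,0,0,0,0,0.3,0,-1.5,0,0,0,0,0.3,0,-2,0,0,0,0,0.3,0,-2,0,0,0,0,0.3,0,-2,0,0,0,0,0.3,0,-2,0,0,0,0,0.3,0,-2,0,0,0,0],
)

```text
time: 5.63
position: [0.4981, -0.2911, 0.276]
tool_rot: [-1.571, -0.0, -1.259]
ft_force: [-0.8, -0.1, -1.7]
width: 0.0093
```

Emit:
drive_tool(
  targets=[0.3,0,0,1.5,0,0,0,0.3,0,0,3,0,0,0,0.3,0,0,3,0,0,0,0.3,0,0,3,0,0,0,0.3,0,0,1.5,0,0,0,0.3,0,0,0,0,0,0,0.3,0,0,0,0,0,0,0.3,0,0,0,0,0,0],
)

```text
time: 6.3
position: [0.6118, -0.2548, 0.2747]
tool_rot: [-1.571, -0.0, -1.259]
ft_force: [-0.6, -0.5, -2.2]
width: 0.0089
```

```bash
python3 shot.py 3 100,400,80,280 250,500,120,280
```

```text
{'time': 6.3, 'position': [0.6118, -0.2548, 0.2747], 'tool_rot': [-1.5713, -0.0004, -1.2592], 'ft_force': [-0.5533, -0.4721, -2.1692], 'moment': [-0.0442, -0.0102, 0.0256], 'width': 0.0089}
```

View pics/s3.png

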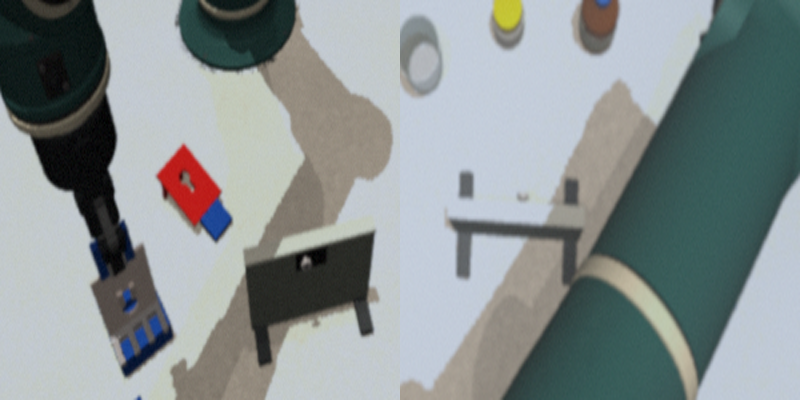

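Emit:
drive_tool(
  targets=[0.3,0,0,0,0,5.48,0,0.3,0,0,0,0,5.48,0,0.3,0,0,0,0,5.48,0,0.3,0,0,0,0,5.48,0,0.3,-1,0,0,0,0,0,0.3,-3,0,0,0,0,0,0.3,-3.5,0,0,0,0,0,0.3,-3.5,0,0,0,0,0],
)

```text
time: 7.07
position: [0.6197, -0.1432, 0.2745]
tool_rot: [-1.571, 0.0, -1.639]
ft_force: [1.0, -0.1, -3.0]
width: 0.0093
```

Emit:
drive_tool(
  targets=[0.3,-3.5,0,-0.4,0,0,0,0.3,-3.5,0,-0.4,0,0,0,0.3,-3.2,0,-0.4,0,0,0,0.3,-2,0,-0.23,0,0,0,0.3,-1.04,0,0,0,0,0,0.3,0,0,0,0,0,0,0.3,0,0,0,0,0,0,0.3,0,0,0,0,0,0],
)

```text
time: 7.73
position: [0.6151, -0.0128, 0.2746]
tool_rot: [-1.57, -0.0, -1.641]
ft_force: [-0.0, 0.1, -1.8]
width: 0.0089
```

Emit:
drive_tool(
  targets=[0.3,0,1,0,0,0,0,0.3,0,1.5,0,0,0,0,0.3,0,1.5,0,0,0,0,0.3,0,1.5,0,0,0,0,0.3,0,1.1,0,0,0,0,0.3,0,0.6,0,0,0,0,0.3,0,0,0,0,0,0,0.3,0,0,0,0,0,0],
)

```text
time: 8.4
position: [0.6154, -0.0119, 0.2025]
tool_rot: [-1.571, -0.0, -1.641]
ft_force: [0.3, -0.2, -2.3]
width: 0.0092
```

```bash
python3 shot.py 4 270,390,140,260 275,375,160,260
```

```text
{'time': 8.4, 'position': [0.6154, -0.0119, 0.2025], 'tool_rot': [-1.5707, -0.0004, -1.6414], 'ft_force': [0.3298, -0.2344, -2.2876], 'moment': [-0.0523, -0.0446, 0.0088], 'width': 0.0092}
```

View pics/s4.png

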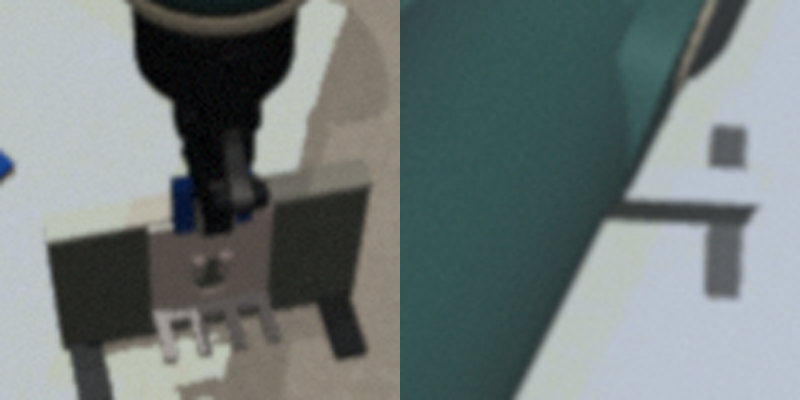

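```bash
cat > hold.py <<'E'
import sys
from h import *
c=load(sys.argv[1]); W=cloud(c); yaw=np.radians(-4); n=np.array([np.cos(yaw),np.sin(yaw),0]); y=np.array([-n[1],n[0],0])
F=np.array([.5767,-.0011,.0767]); S=np.array([.5762,-.0095,.1112])
d=(W-F)@n; hsv=cv2.cvtColor(c["image"],cv2.COLOR_RGB2HSV); 
exp=float(sys.argv[2]) # expected front face distance
box=np.zeros(d.shape,bool); box[185:250,290:375]=True
m=box&(abs(d-exp)<.008)&(hsv[...,2]>45)
q=(W-S)@y; z=W[...,2]
zb=float(sys.argv[3]) # origin z
mm=m&(z>zb+.03)&(z<zb+.09)&(hsv[...,1]<110)
P=W[mm]; D=d[mm]; A=np.c_[np.ones(len(P)),(P-S)@y,P[:,2]-S[2]]
for _ in range(4):
    k=np.linalg.lstsq(A,D,rcond=None)[0]; r=D-A@k; g=abs(r)<.0015; A,D=A[g],D[g]
print("front face dist at screw (mm)",k[0]*1e3,"yaw err deg",np.degrees(-k[1]),"tilt dd/dz deg",np.degrees(k[2]),r.std()*1e3,len(D))
res=abs(d-(k[0]+k[1]*q+k[2]*(z-S[2])))<.003
pl=res&box&(hsv[...,1]<110)
L=[];R=[];Z=[]
for zz in np.arange(zb+.03,zb+.085,.004):
    s=pl&(abs(z-zz)<.002); 
    if s.sum()>8: L.append(q[s].min());R.append(q[s].max());Z.append(zz)
L,R,Z=map(np.array,(L,R,Z)); print("width",np.median(R-L)*1e3)
mid=(L+R)/2; print("mid y rel screw",(mid*1e3).round(1),"med",np.median(mid)*1e3)
t=[]
for qq in np.r_[np.arange(-.028,-.02,.003),np.arange(.02,.03,.003)]+np.median(mid):
    s=pl&(abs(q-qq)<.002); t.append(z[s].max()) 
print("plate top z",np.round(t,4), "-> origin",np.median(t)-.1)
print("lean: L slope",np.degrees(np.polyfit(Z,mid,1)[0]))
E
python3 hold.py scene4.npz .040 .072
python3 - <<'E'
from h import *
c=load("scene4.npz"); v=cv2.resize(c["image"][195:245,308:358],(700,700),interpolation=2); cv2.imwrite("pics/z4.png",v[:600,:,::-1])
E
```

```text
front face dist at screw (mm) 40.34833892588699 yaw err deg -0.023620375723669405 tilt dd/dz deg -0.0006583974975461048 0.6320854341417225 500
width 68.9482560129143
mid y rel screw [ 0.5 -0.1 -0.2  0.2 -0.6 -0.6 -0.7 -0.6 -0.8 -0.9 -0.8 -0.7  0.1 -0. ] med -0.5624986261424988
plate top z [0.1739 0.1739 0.2138 0.2137 0.2131 0.173  0.1743] -> origin 0.07428113527202915
lean: L slope -0.5753105394882303
```

View pics/z4.png

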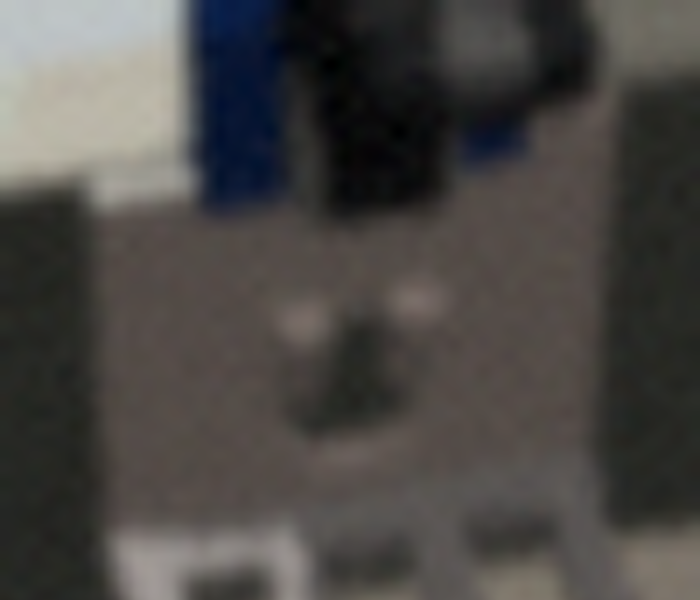

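Emit:
drive_tool(
  targets=[0.3,-0.05,0.08,-0.4,0,0,0,0.3,0,0,-0.5,0,0,0,0.3,0,0,-0.5,0,0,0,0.3,0,0,-0.5,0,0,0,0.3,0,0,-0.3,0,0,0,0.3,0,0,-0.1,0,0,0,0.3,0,0,0,0,0,0,0.3,0,0,0,0,0,0],
)

```text
time: 9.17
position: [0.5925, -0.0092, 0.2016]
tool_rot: [-1.571, -0.0, -1.641]
ft_force: [0.3, -0.4, -2.1]
width: 0.0091
```

```bash
python3 shot.py 5 308,358,195,245 275,375,160,260; python3 hold.py scene5.npz .0165 .072
```

```text
{'time': 9.1667, 'position': [0.5925, -0.0092, 0.2016], 'tool_rot': [-1.5706, -0.0, -1.6407], 'ft_force': [0.3059, -0.3806, -2.123], 'moment': [-0.0301, -0.0155, 0.0096], 'width': 0.0091}
front face dist at screw (mm) 17.320495046778905 yaw err deg -0.16166505703480694 tilt dd/dz deg 0.044502712106077306 0.662878223408352 492
width 67.89618413691178
mid y rel screw [ 0.8  0.8  0.8  1.5  1.7  2.5  0.9  0.8  0.7  0.5  1.6  0.6 -0.6  0.5] med 0.7630254889709944
plate top z [0.1729 0.1722 0.2116 0.1653 0.1676 0.1733 0.1729] -> origin 0.07289548684712718
lean: L slope -0.9706653231123443
```

View pics/s5.png

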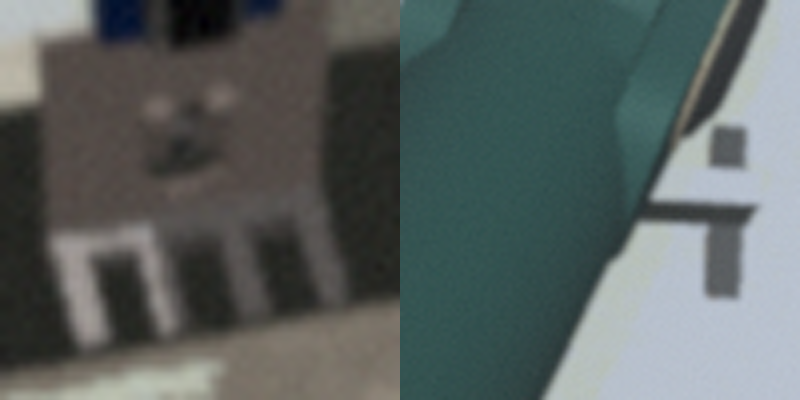

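Emit:
drive_tool(
  targets=[0.3,0.05,0,-0.08,0,0,0,0.3,0,0,-0.08,0,0,0,0.3,0,0,-0.08,0,0,0,0.3,0,0,-0.08,0,0,0,0.3,0,0,0,0,0,0,0.3,0,0,0,0,0,0,0.3,0,0,0,0,0,0,0.3,0,0,0,0,0,0],
)

```text
time: 9.93
position: [0.5892, -0.0096, 0.2015]
tool_rot: [-1.571, -0.0, -1.641]
ft_force: [0.2, -0.4, -3.3]
width: 0.0094
```

Emit:
drive_tool(
  targets=[0.3,0,0,-0.05,0,0,0,0.3,0,0,-0.05,0,0,0,0.3,0,0,0,0,0,0,0.3,0,0,0,0,0,0,0.3,0,0,0,0,0,0,0.3,0,0,0,0,0,0,0.3,0,0,0,0,0,0,0.3,0,0,0,0,0,0],
)

```text
time: 10.6
position: [0.5882, -0.0095, 0.2015]
tool_rot: [-1.571, -0.0, -1.641]
ft_force: [-0.7, 0.4, -2.9]
width: 0.0092
```

Emit:
drive_tool(
  targets=[0.3,0,0,-0.05,0,0,0,0.3,0,0,-0.05,0,0,0,0.3,0,0,-0.05,0,0,0,0.3,0,0,-0.05,0,0,0,0.3,0,0,0,0,0,0,0.3,0,0,0,0,0,0,0.3,0,0,0,0,0,0,0.3,0,0,0,0,0,0],
)

```text
time: 11.27
position: [0.5862, -0.0094, 0.2015]
tool_rot: [-1.571, -0.0, -1.641]
ft_force: [-0.5, -0.3, -2.3]
width: 0.0091
```

Emit:
drive_tool(
  targets=[0.3,0,0,-0.05,0,0,0,0.3,0,0,-0.05,0,0,0,0.3,0,0,-0.05,0,0,0,0.3,0,0,-0.05,0,0,0,0.3,0,0,-0.05,0,0,0,0.3,0,0,0,0,0,0,0.3,0,0,0,0,0,0,0.3,0,0,0,0,0,0],
)

```text
time: 11.93
position: [0.5837, -0.0092, 0.2015]
tool_rot: [-1.571, -0.0, -1.641]
ft_force: [0.3, -0.6, -1.5]
width: 0.0093
```

```bash
python3 shot.py 6 308,358,195,245 275,375,160,260; python3 hold.py scene6.npz .0085 .072
```

```text
{'time': 11.9333, 'position': [0.5837, -0.0092, 0.2015], 'tool_rot': [-1.5708, -0.0001, -1.6408], 'ft_force': [0.3365, -0.6174, -1.484], 'moment': [0.0133, -0.0146, 0.0157], 'width': 0.0093}
front face dist at screw (mm) 8.329043262240152 yaw err deg 0.17547803692038305 tilt dd/dz deg 0.16112352538939712 0.6009248451041117 478
width 68.44458902013753
mid y rel screw [ 0.7  0.7  0.1 -2.2 -0.1 -0.2 -0.6 -0.4 -0.4 -0.4  0.7  0.5 -0.4  0.7] med -0.18351612341894682
plate top z [0.1727 0.1739 0.204  0.1651 0.1722 0.1724 0.1734] -> origin 0.0727321641027194
lean: L slope 0.29640245033975865
```

View pics/s6.png

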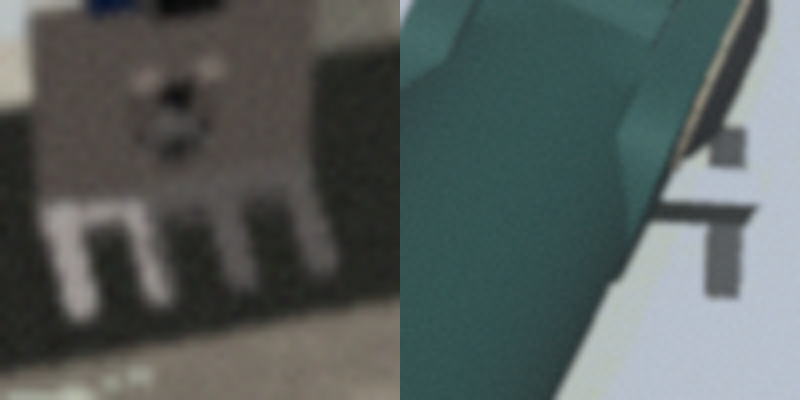

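Emit:
drive_tool(
  targets=[0.3,0,0,-0.05,0,0,0,0.3,0,0,-0.05,0,0,0,0.3,0,0,-0.05,0,0,0,0.3,0,0,-0.05,0,0,0,0.3,0,0,0,0,0,0,0.3,0,0,0,0,0,0,0.3,0,0,0,0,0,0,0.3,0,0,0,0,0,0],
)

```text
time: 12.7
position: [0.5817, -0.0091, 0.2015]
tool_rot: [-1.571, -0.0, -1.641]
ft_force: [0.1, -0.4, -2.5]
width: 0.0091
```

Emit:
drive_tool(
  targets=[0.3,0,0,-0.05,0,0,0,0.3,0,0,-0.05,0,0,0,0.3,0,0,0,0,0,0,0.3,0,0,0,0,0,0,0.3,0,0,0,0,0,0,0.3,0,0,0,0,0,0,0.3,0,0,0,0,0,0,0.3,0,0,0,0,0,0],
)

```text
time: 13.37
position: [0.5807, -0.009, 0.2015]
tool_rot: [-1.571, -0.0, -1.641]
ft_force: [-0.3, -0.7, -3.2]
width: 0.0094
```

Emit:
drive_tool(
  targets=[0.3,0,0,-0.05,0,0,0,0.3,0,0,-0.05,0,0,0,0.3,0,0,0,0,0,0,0.3,0,0,0,0,0,0,0.3,0,0,0,0,0,0,0.3,0,0,0,0,0,0,0.3,0,0,0,0,0,0,0.3,0,0,0,0,0,0],
)

```text
time: 14.03
position: [0.5797, -0.0089, 0.2015]
tool_rot: [-1.571, -0.0, -1.641]
ft_force: [1.4, -0.5, -1.3]
width: 0.0092
```

Emit:
drive_tool(
  targets=[0.3,0,0,-0.05,0,0,0,0.3,0,0,0,0,0,0,0.3,0,0,0,0,0,0,0.3,0,0,0,0,0,0,0.3,0,0,0,0,0,0,0.3,0,0,0,0,0,0,0.3,0,0,0,0,0,0,0.3,0,0,0,0,0,0],
)

```text
time: 14.7
position: [0.5792, -0.0089, 0.2015]
tool_rot: [-1.571, -0.0, -1.641]
ft_force: [0.9, -0.0, -1.4]
width: 0.0093
```

Emit:
drive_tool(
  targets=[0.3,0,0,-0.05,0,0,0,0.3,0,0,0,0,0,0,0.3,0,0,0,0,0,0,0.3,0,0,0,0,0,0,0.3,0,0,0,0,0,0,0.3,0,0,0,0,0,0,0.3,0,0,0,0,0,0,0.3,0,0,0,0,0,0],
)

```text
time: 15.37
position: [0.5789, -0.0089, 0.2016]
tool_rot: [-1.57, -0.0, -1.641]
ft_force: [5.4, -0.1, -5.8]
width: 0.0091
```

Emit:
drive_tool(
  targets=[0.3,0,0,-0.04,0,0,0,0.3,0,0,0,0,0,0,0.3,0,0,0,0,0,0,0.3,0,0,0,0,0,0,0.3,0,0,0,0,0,0,0.3,0,0,0,0,0,0,0.3,0,0,0,0,0,0,0.3,0,0,0,0,0,0],
)

```text
time: 16.03
position: [0.5787, -0.0088, 0.2016]
tool_rot: [-1.57, -0.0, -1.641]
ft_force: [6.4, -1.5, -6.8]
width: 0.0093
```

```bash
python3 shot.py 7 308,358,195,245 275,375,160,260; python3 hold.py scene7.npz .0045 .072
```

```text
{'time': 16.0333, 'position': [0.5787, -0.0088, 0.2016], 'tool_rot': [-1.5699, -0.0003, -1.6408], 'ft_force': [6.3751, -1.4896, -6.7619], 'moment': [-0.2375, -1.9356, -0.0036], 'width': 0.0093}
front face dist at screw (mm) 4.02869978753372 yaw err deg 0.21812925615236897 tilt dd/dz deg -0.2115742870486364 0.6221818851827973 468
width 142.0008663674422
mid y rel screw [ 8.4  8.5 22.5 15.4 15.2 24.5  8.3  7.   0.5  0.5  0.5 -0.1 -0.1 -0.3] med 7.6655240432697145
plate top z [0.1927 0.1628 0.1652 0.1728 0.1724 0.173  0.1716] -> origin 0.07240708134590731
lean: L slope -20.8363405685768
```

View pics/s7.png

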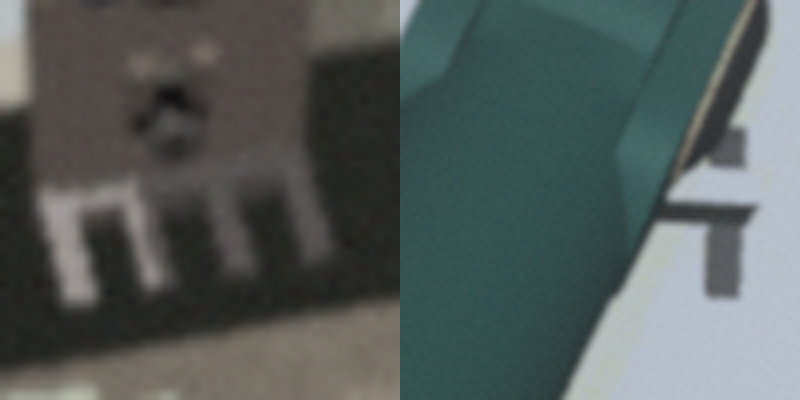

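Emit:
drive_tool(
  targets=[0.3,0,0.1,0.02,0,0,0,0.3,0,0.1,0,0,0,0,0.3,0,0.1,0,0,0,0,0.3,0,0.1,0,0,0,0,0.3,0,0.1,0,0,0,0,0.3,0,0.1,0,0,0,0,0.3,0,0,0,0,0,0,0.3,0,0,0,0,0,0],
)

```text
time: 16.8
position: [0.5788, -0.0089, 0.1956]
tool_rot: [-1.57, -0.0, -1.641]
ft_force: [5.6, -0.3, -2.4]
width: 0.0094
```

Emit:
drive_tool(
  targets=[0.3,0,0.1,0,0,0,0,0.3,0,0.1,0,0,0,0,0.3,0,0.1,0,0,0,0,0.3,0,0.1,0,0,0,0,0.3,0,0.1,0,0,0,0,0.3,0,0.1,0,0,0,0,0.3,0,0,0,0,0,0,0.3,0,0,0,0,0,0],
)

```text
time: 17.47
position: [0.5789, -0.0089, 0.1898]
tool_rot: [-1.57, -0.0, -1.641]
ft_force: [7.2, -0.7, 1.1]
width: 0.0092
```

Emit:
drive_tool(
  targets=[0.3,0,0.1,0,0,0,0,0.3,0,0.1,0,0,0,0,0.3,0,0.1,0,0,0,0,0.3,0,0,0,0,0,0,0.3,0,0,0,0,0,0,0.3,0,0,0,0,0,0,0.3,0,0,0,0,0,0,0.3,0,0,0,0,0,0],
)

```text
time: 18.13
position: [0.579, -0.0089, 0.1868]
tool_rot: [-1.57, -0.0, -1.641]
ft_force: [7.1, -0.9, 2.9]
width: 0.0095
```

Emit:
drive_tool(
  targets=[0.3,0,0.1,0,0,0,0,0.3,0,0.1,0,0,0,0,0.3,0,0.05,0,0,0,0,0.3,0,0,0,0,0,0,0.3,0,0,0,0,0,0,0.3,0,0,0,0,0,0,0.3,0,0,0,0,0,0,0.3,0,0,0,0,0,0],
)

```text
time: 18.8
position: [0.579, -0.009, 0.1845]
tool_rot: [-1.57, 0.0, -1.641]
ft_force: [5.3, 0.3, 6.2]
width: 0.0094
```

Emit:
drive_tool(
  targets=[0.3,0,0.1,0,0,0,0,0.3,0,0.1,0,0,0,0,0.3,0,0,0,0,0,0,0.3,0,0,0,0,0,0,0.3,0,0,0,0,0,0,0.3,0,0,0,0,0,0,0.3,0,0,0,0,0,0,0.3,0,0,0,0,0,0],
)

```text
time: 19.47
position: [0.579, -0.009, 0.1825]
tool_rot: [-1.57, -0.0, -1.641]
ft_force: [5.0, 0.0, 5.6]
width: 0.0091
```

Emit:
drive_tool(
  targets=[0.3,0,0.1,0,0,0,0,0.3,0,0,0,0,0,0,0.3,0,0,0,0,0,0,0.3,0,0,0,0,0,0,0.3,0,0,0,0,0,0,0.3,0,0,0,0,0,0,0.3,0,0,0,0,0,0,0.3,0,0,0,0,0,0],
)

```text
time: 20.13
position: [0.579, -0.009, 0.1816]
tool_rot: [-1.569, 0.0, -1.641]
ft_force: [4.6, -0.5, 7.9]
width: 0.009
```

Emit:
drive_tool(
  targets=[0.3,0,0.1,0,0,0,0,0.3,0,0,0,0,0,0,0.3,0,0,0,0,0,0,0.3,0,0,0,0,0,0,0.3,0,0,0,0,0,0,0.3,0,0,0,0,0,0,0.3,0,0,0,0,0,0,0.3,0,0,0,0,0,0],
)

```text
time: 20.8
position: [0.579, -0.009, 0.1806]
tool_rot: [-1.569, 0.0, -1.641]
ft_force: [4.5, -0.9, 8.7]
width: 0.009
```

Emit:
drive_tool(
  targets=[0.3,0,0.08,0,0,0,0,0.3,0,0,0,0,0,0,0.3,0,0,0,0,0,0,0.3,0,0,0,0,0,0,0.3,0,0,0,0,0,0,0.3,0,0,0,0,0,0,0.3,0,0,0,0,0,0,0.3,0,0,0,0,0,0],
)

```text
time: 21.47
position: [0.579, -0.009, 0.1799]
tool_rot: [-1.569, 0.0, -1.641]
ft_force: [4.6, -0.6, 8.9]
width: 0.0092
```

Emit:
drive_tool(
  targets=[0.3,0,0.06,0,0,0,0,0.3,0,0,0,0,0,0,0.3,0,0,0,0,0,0,0.3,0,0,0,0,0,0,0.3,0,0,0,0,0,0,0.3,0,0,0,0,0,0,0.3,0,0,0,0,0,0,0.3,0,0,0,0,0,0],
)

```text
time: 22.13
position: [0.579, -0.009, 0.1793]
tool_rot: [-1.569, 0.0, -1.641]
ft_force: [4.1, 0.2, 9.9]
width: 0.0093
```

Emit:
drive_tool(
  targets=[0.3,0,0.06,0,0,0,0,0.3,0,0,0,0,0,0,0.3,0,0,0,0,0,0,0.3,0,0,0,0,0,0,0.3,0,0,0,0,0,0,0.3,0,0,0,0,0,0,0.3,0,0,0,0,0,0,0.3,0,0,0,0,0,0],
)

```text
time: 22.8
position: [0.5791, -0.009, 0.1789]
tool_rot: [-1.569, 0.0, -1.641]
ft_force: [3.7, -1.2, 13.1]
width: 0.0094
```

```bash
python3 shot.py 8 308,358,195,245 275,375,160,260
```

```text
{'time': 22.8, 'position': [0.5791, -0.009, 0.1789], 'tool_rot': [-1.5693, 0.0002, -1.6409], 'ft_force': [3.6639, -1.1854, 13.0977], 'moment': [-0.0106, -0.6421, 0.001], 'width': 0.0094}
```

View pics/s8.png

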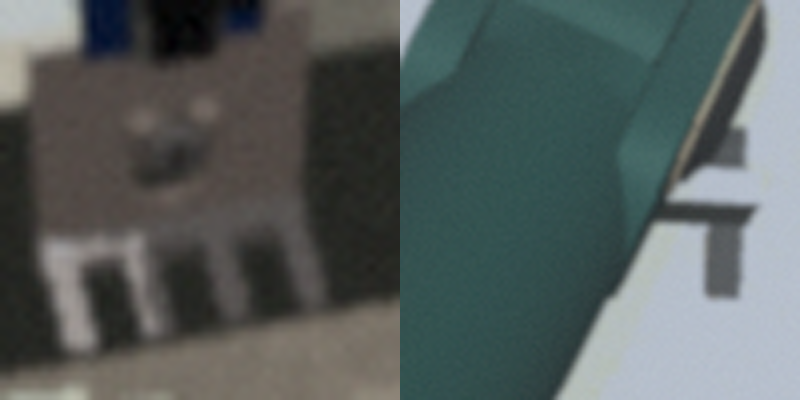

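Emit:
drive_tool(
  targets=[0.3,0,0.05,0,0,0,0,0.3,0,0,0,0,0,0,0.3,0,0,0,0,0,0,0.3,0,0,0,0,0,0,0.3,0,0,0,0,0,0,0.3,0,0,0,0,0,0,0.3,0,0,0,0,0,0,0.3,0,0,0,0,0,0],
)

```text
time: 23.57
position: [0.5791, -0.009, 0.1786]
tool_rot: [-1.569, 0.0, -1.641]
ft_force: [2.6, 0.6, 16.7]
width: 0.009
```

Run:
```python
from h import *
np.set_printoptions(linewidth=200)
n=np.array([np.cos(np.radians(-4)),np.sin(np.radians(-4)),0]); y=np.array([-n[1],n[0],0])
c=load("scene8.npz"); c2=load("scene7.npz")
for k in(c2,c):
    W=cloud(k); d=(W-np.array([.5767,-.0011,.0767]))@n
    print((d[200:226,318:346]*1000).round(0).astype(int))
m=np.zeros(d.shape,bool); m[200:226,320:340]=True; m&=(d>.0115)&(d<.016); P=W[m]; print(len(P),P.mean(0),P.min(0),P.max(0),np.median(d[m]))
```

```text
[[  4   5   5   4   3   4   3   4   3   4   4   4   4   4   4   4   5   4   4   4   5   3   4   4   4   5   3   5]
 [  4   5   4   4   4   4   2   5   6   2   3   5   3   4   4   7   6   5   5   4   4   4   4   3   4   4   4   3]
 [  4   5   5   3   5   3   4   3   4   4   5   4   8   4   7   7   8   8   4   4   4   4   3   2   4   3   4   3]
 [  4   4   2   5   5   4   7   7   6   9   5   5   0   2  10  10  10   9   4   4   3   4   4   5   4   5   5   5]
 [  5   4   3   5   5   5   7   9   8  10   0   2   1   2  10   8   9   9   3   4   6   5   4   4   4   5   5   5]
 [  4   3   4   4   4   4   8  10  11  10   0   1   2   2  10   8   7   5   4   4   4   6   4   4   4   2   3   4]
 [  4   2   2   4   3   4   8   8   8   8   0   1   0   2   7   7   6   6   5   6   4   6   4   4   4   5   4   5]
 [  4   5   5   4   3   4   9   7   8   6   1  -1   1   3   7   7   6   4   5   4   3   6   4   3   3   4   3   5]
 [  5   5   5   6   3   5   7   5   5   2   1  -1   0   0   6   5   4   4   4   4   5   5   5   4   5   5   4   3]
 [  5   5   5   5   5   3   6   4   5   0   2   1   3   0   1   1
[... 4316 characters left out ...]
  6   5   4   3   4   5   5   4   3   4   6   5   3   4   4   4   4   4   5   5   8   7   7   8   8   8]
 [  4   5   5   4   3   4   4   5   3   5   6   5   3   6   5   7   7   6   8   9   8   9   8  10  10  10  11  11]
 [  3   5   4   4   3   4   4   5   3   5   6   7   7   7   7   9   8   8   9  11  12   9  11  11  13  12  14  13]
 [  5   4   5   4   7   6   7   7   8   8   9   8  10   8  10  11  11  11  12  10  12  13  12  13  15  15  15  15]
 [  6   6   7   8   8   9  10   8  10  11  10  11  12  11  13  13  14  14  15  13  12  13   4   5   5  17  19  21]]
51 [ 0.58984835 -0.00713745  0.10541295] [ 0.58748765 -0.02164582  0.06405759] [0.59246487 0.00955848 0.16010538] 0.013585193955706898
```

Emit:
drive_tool(
  targets=[0.3,0,-0.05,0,0,0,0,0.3,0,0,0,0,0,0,0.8,0,0,0,0,0,0,1.2,0,0,0,0,0,0,1.8,0,0,0,0,0,0,2.5,0,0,0,0,0,0,3.2,0,0,0,0,0,0,4,0,0,0,0,0,0],
  squeeze=20,
)

```text
time: 24.23
position: [0.5782, -0.0088, 0.1778]
tool_rot: [-1.571, -0.0, -1.641]
ft_force: [0.4, 0.3, 0.4]
width: 0.04
```

Emit:
drive_tool(
  targets=[4,0,-0.5,0,0,0,0,4,0,-1,0,0,0,0,4,0,-2,0,0,0,0,4,0,-3,0,0,0,0,4,0,-3,0,0,0,0,4,0,-2,0,0,0,0,4,0,-1,0,0,0,0,4,0,0,0,0,0,0],
)

```text
time: 24.9
position: [0.5791, -0.0091, 0.3055]
tool_rot: [-1.568, 0.001, -1.641]
ft_force: [0.2, 0.1, 0.1]
width: 0.0397
```

```bash
python3 shot.py 9 270,390,150,270 200,480,80,300; python3 hold.py scene9.npz .004 .05;python3 - <<'E'
from h import *
n=np.array([np.cos(np.radians(-4)),np.sin(np.radians(-4)),0])
c=load("scene9.npz");W=cloud(c); d=(W-np.array([.5767,-.0011,.0767]))@n
for nm in("scene8","scene9"):
    c=load(nm+".npz");W=cloud(c); d=(W-np.array([.5767,-.0011,.0767]))@n; print(nm,np.median(d[213:216,327:332]))
b=(slice(180,205),slice(305,350)); 
E
```

```text
{'time': 24.9, 'position': [0.5791, -0.0091, 0.3055], 'tool_rot': [-1.5678, 0.0008, -1.6408], 'ft_force': [0.1834, 0.0766, 0.0538], 'moment': [0.0018, -0.0474, 0.0018], 'width': 0.0397}
front face dist at screw (mm) 3.794373122415523 yaw err deg 0.6002095050374184 tilt dd/dz deg -1.0593313254704753 0.6261574003005621 385
width 141.85989804195395
mid y rel screw [31.4 23.1 32.3 28.1 27.5 29.7 19.9  8.5 23.7 18.5 19.5  8.4 11.4  0.6] med 21.52115320183793
plate top z [0.1892 0.1407 0.1421 0.129  0.1271 0.1271 0.1261] -> origin 0.02904741820865639
lean: L slope -27.67461999433414
scene8 0.013805585413291755
scene9 0.013922502185114637
```

View pics/s9.png

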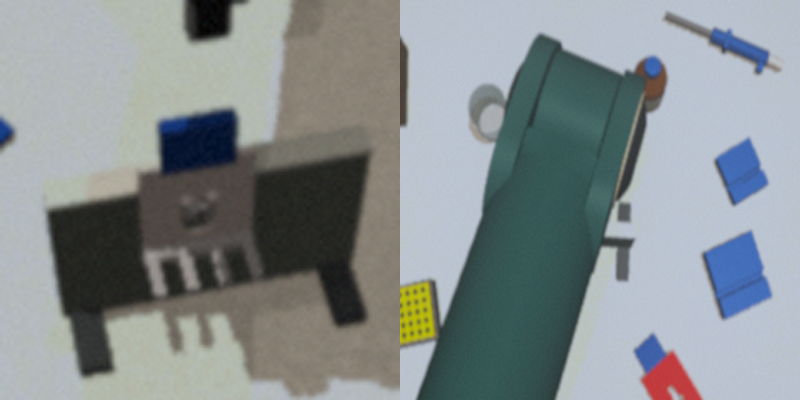

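Run:
```python
from rig import hand_in
print(hand_in())
```

```text
the job is handed in; nothing more can be done
None
```

The holder is hanging on the screw, pushed fully home and let go, and the job is handed in. It reported no verdict. The run took about 25 s of the 61 s allowed.

**What I did:** I gripped the blue tab, lifted the holder out of the larger stand and carried it over to the far face. I lined the keyhole up with the screw by camera and eased it over the head; the holder touched the partition with about 6 N. Then I slid it down about 23 mm until the stop took hold, with the push rising to about 17 N. After that I opened the fingers and drew up about 13 cm.

**Last checks:**
- **Screw drawn out:** the depth image shows the head about 13.9 mm from the face, against about 11.2 mm at rest. That is roughly 2.7 mm drawn out, over the 2.1 mm needed, and it did not change on release.
- **Holder pose:** the plate's front measured about 3.8 mm from the face. With a 4 mm plate, that means it lies flat. The fit showed about 1° of tilt and 0.6° of yaw.
- **Robot:** the wrist force was about 0 N with the fingers clear.
- **Other things:** I saw none of the other things moved in the last pictures, though I did not measure them. The sample jar was hidden behind the arm in the last top view.

**One check failed:** in the last pose script, the sideways position and plate-top height came out as nonsense (141.9 mm "width", 0.029 m "origin"). Once the plate lies flat, the mask picks up the partition face with it. For those I relied on the picture, the screw depth and the arm's own readings.

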